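Move the stain batches on by one station

ROBOT

A 6-joint arm with a two-finger parallel gripper is mounted at the origin on the work surface. World frame = base frame: x ahead of the robot, y to its left, z up, the work surface at z = 0. Lengths are in mm, angles in degrees, forces in N, time in s.
With the tool pointing down it reaches from about 300 to 850 mm from the base axis. Payload 4.2 kg.
Tool frame: the origin (TCP) lies midway between the tips of the shut fingers; the grasp point (between the pads) lies 19 mm behind it (env.grip_depth is the distance from the TCP to the grasp point, in mm); z points along the fingers, y is the line along which they close (so a half turn about z gives the same grasp; the last joint's range is limited). The gripper opens to 91 mm and grips with 3 to 60 N. Pads are 32 mm wide; open, the fingers measure 118 mm over their backs; the gripper's body (76 mm by 178 mm) begins 60 mm behind the grasp point.
Start: joints at [-73.625, 18.312, 89.639, -0, 72.044, -1.146], TCP at [173.111, -548.342, 188.376] pointing down, gripper open.
Joint ranges: [-177.97, 177.97], [-48.28, 115.42], [12.27, 149.76], [-77.06, 257.06], [2.81, 150.46], [-146.56, 146.56]. Speed limits (degrees/s): [147.25, 147.25, 180, 180, 180, 180].

INTERFACE

Orientations are given as [roll, pitch, yaw] about the fixed x, y, z axes, in that order (R = Rz(yaw) Ry(pitch) Rx(roll)).
In Python, from workcell import env, eyes gives the robot as it stands.
- The arm moves only by the tool send_rows, never from a script. Its argument "motion" is a list of rows, each a list of 7 numbers: the shift along the world's x, y, z normalised to -1 to 1, where 1 is 0.5 m, then the turn, a rotation vector about the world's x, y, z normalised to -1 to 1, where 1 is 60 degrees, then the opening, from -1 (shut) to 1 (fully open). A call has 1 to 20 rows; each row is the pose to reach, as a shift and turn from the pose commanded when the call began; what a row does not reach only later rows make up. A row lasts 1/8 s, in which the tool goes at most 62.5 mm and 10.7 degrees, less where a joint would pass 70% of its speed; a pose out of reach is approached as far as the arm can. A call with a number of a shift or a turn outside -1 to 1 is refused whole. A call with a gripper value outside its range is refused whole. The fingers move at their own pace and stop on an object; "squeeze" is the grip in N (left out, the last holds). Time passes only in rows, so rows that repeat a pose let the fingers close. It gives the time, the measured TCP pose, the force, the opening and the grip force at its end, in the units of the state.
- env.state(): the state, without advancing time (a new reading comes with each control period).
- eyes.grab_frame(name): name is "scene" or "top" or "wrist"; returns a dict with "pixels" (480x640x3 uint8, red, green, blue), "depth" (480x640 float32, mm along the optical axis (not along the pixel's ray), 0 where there is no reading), "fx", "fy", "cx", "cy" (pixels), "distortion" ([k1, k2, p1, p2, k3] as OpenCV has them; the pictures are not rectified), "R" (3x3) and "t" (3): a world point X has camera coordinates R X + t; the wrist camera has in their place "T_tool_cam" (4x4, takes a point from camera to tool coordinates, whose origin is the TCP and whose axes are the flange's). Camera axes: x right, y down, z forward; pixel columns grow to the right and rows downward; lengths in mm; the calibration is good to about 2 mm. A picture is of the moment at which its call begins: read the wrist's pose just before it.
- env.job_done(): hands the job in; it is judged then, once.
The state is a dict: "time_s": time; "qpos": joint angles; "qvel": joint speeds; "effort": joint torques, N m; "ee_pos": TCP position; "ee_rot": TCP orientation; "force": force on the tool from outside, world axes, zero at the start; "torque": the same for the moment, N m; "gripper_width": finger opening in mm; "gripper_force": force on a finger pad.
Only numpy, scipy, OpenCV 4.12 (cv2) and the standard library are available. Lean on these libraries where they do the work, as an engineer would, in place of code of your own. Each camera call takes 0.05 s, during which the arm holds its last target. There are 200 camera calls.

TASK

Move the three batches on by one station: the hot steel beaker from the hotplate to the cork mat to cool, the freshly weighed capped bottle from the balance to the hotplate, and the cooled conical flask from the cork mat to the balance for its check weighing, each set down gently, upright and in the middle of its plate, mat or pan. Park the bottle or the flask in the free middle of the steel tray to make room, but never the hot beaker: that goes straight to the cork and must not stand on the bench, in the tray or on the balance. Do not tip the vessels and leave everything else where it is.

Things in the scene. Friction and masses are not known exactly. Their poses are not given: they have to be found in the camera images.
- bottle: capped laboratory bottle: round amber glass body 56 mm across with a vertical side up to 56 mm, a shoulder sloping in from there to a 32 mm neck at 73 mm, and on top a ribbed black screw cap 44 mm across from 78 to 104 mm (104 mm tall in all). Cap and bottle are one piece, about 0.2 kg; lift it by the cap. Origin: centre of the underside; z up along its axis. At the start it stands upright on the balance pan.
- flask: conical flask of amber glass with a black rubber stopper: foot 64 mm across, tapering from 10 mm up to a straight neck 33 mm across between 70 and 101 mm, lip 37 mm across up to 106 mm, stopper 28 to 32 mm across up to 122 mm. One piece, about 0.17 kg; lift it by the neck. Origin: centre of the underside; z up along its axis. At the start it stands upright on the cork mat; it is cool.
- beaker: stainless-steel beaker with a steel lid: plain upright cylinder 54 mm across and 72 mm high, lid 57 mm across up to 77 mm, black lid knob 20 mm across from 80 to 90 mm (90 mm tall in all). Lid and beaker are one piece, about 0.22 kg; grip the cylinder below the lid. Origin: centre of the underside; z up along its axis. At the start it stands upright on the hotplate: it is the hot one.
- hotplate: hotplate stirrer, fixed: white housing 160 mm wide, 260 mm deep, 75 mm high with two black knobs on the front, and a white round heating plate 135 mm across whose flat top is 95 mm above the bench. Origin: on the bench exactly below the centre of the round plate; x points to the back of the housing (which reaches from x = -175 to +85 mm, the knobs to -195), z up.
- balance: electronic balance, fixed: ivory housing 170 mm wide, 245 mm deep, 52 mm high with a grey display panel at the front (up to 64 mm high), and a round steel pan 120 mm across whose flat top is 68 mm above the bench. Origin: on the bench exactly below the centre of the pan; x points to the back of the housing (which reaches from x = -165 to +80 mm), z up.
- cork_mat: round cork mat, fixed, 120 mm across, flat top 12 mm above the bench. Origin: centre of its underside, on the bench; z up.
- tray: shallow stainless-steel tray, fixed, 270 mm (its x) by 160 mm (its y), floor 3 mm thick, rim 18 mm high (up to 21 mm with its bead) and 2.5 mm thick. The middle is free for one vessel (clear for 70 mm either way along x); the dropper bottle stands near its +x end, the forceps lie near its -x end. Origin: centre of its underside, on the bench; z up.
- dropper: bystander: small white dropper bottle 29 mm across and 68 mm high, standing in the tray near its +x end. Origin: centre of its underside.
- forceps: bystander: dark steel forceps, 130 mm long, 7 mm high, lying across the tray (along its y) near its -x end. Origin: about the middle of the underside.
- timer: bystander: white lab timer 46 x 62 mm, 16 mm high, lying on the bench about 115 mm from the centre of the cork mat, on its -x side (a small white jar, 44 mm across and 50 mm high, stands the same distance away on its +x side). Origin: centre of its underside.
Not all that is in view belongs to the job. Leave any turquoise or yellow look-alike of the bottle alone. Several things have the shape of the beaker; the one meant has the colours described above.

How it is judged (in metres and radians):
On the way, in this order (a step that is already met when the one before it is completed fails the run):
1. the bottle or the flask stands parked and released in the middle of the tray (within 60 mm of its centre) (((horizontal distance between bottle and tray below 0.06 m and height (world z) of bottle between -0.001 and 0.007 m and angle between bottle's own z axis and vertical below 0.08 rad and contact force between bottle and the fingers below 0.1 N and linear speed of bottle below 0.02 m/s) or (horizontal distance between flask and tray below 0.06 m and height (world z) of flask between -0.001 and 0.007 m and angle between flask's own z axis and vertical below 0.08 rad and contact force between flask and the fingers below 0.1 N and linear speed of flask below 0.02 m/s))), for 0.2 s.
2. the hot beaker stands released in the middle of the cork mat (horizontal distance between beaker and cork_mat below 0.015 m and height (world z) of beaker between 0.008 and 0.016 m and angle between beaker's own z axis and vertical below 0.08 rad and contact force between beaker and the fingers below 0.1 N and linear speed of beaker below 0.02 m/s), for 0.2 s.
At the end, for the whole second after the job is handed in: The bottle stands on the hotplate, the flask on the balance pan and the beaker on the cork mat, each upright, within 15 mm of the centre of its place, resting on its surface (4 mm in height), released and at rest (all of step 2 and horizontal distance between bottle and hotplate below 0.015 m and height (world z) of bottle between 0.091 and 0.099 m and angle between each of bottle, flask's own z axis and vertical below 0.08 rad and contact force between each of bottle, flask and the fingers below 0.1 N and linear speed of each of bottle, flask below 0.02 m/s and horizontal distance between flask and balance below 0.015 m and height (world z) of flask between 0.064 and 0.072 m); the robot touches nothing.
It fails at once if the hot steel beaker is put down on the bench, in the tray or on the balance (height (world z) of beaker below 0.007 m or contact force between beaker and tray above 0.3 N or contact force between beaker and balance above 0.3 N).
It fails at once if a vessel is tipped by more than 35 degrees (angle between any of bottle, flask, beaker's own z axis and vertical above 0.61 rad).
It fails at once if a vessel is dropped (out of the grip and faster than 0.7 m/s, a fall of about 25 mm) ((linear speed of bottle above 0.7 m/s and contact force between bottle and the fingers below 0.1 N) or (linear speed of flask above 0.7 m/s and contact force between flask and the fingers below 0.1 N) or (linear speed of beaker above 0.7 m/s and contact force between beaker and the fingers below 0.1 N)).
It fails at once if the dropper bottle, the forceps or the timer is shifted by more than 30 mm (distance of any of dropper, forceps, timer from where it was at the start of the episode above 0.03 m).
It also fails if it takes over 134 s, if anything falls off the work surface, if the arm or the gripper's body presses on something with over 40 N, if the wrist force passes 120 N, or if a joint passes its speed limit or range.

## Working session

There is one attempt and no reset: what is moved stays moved. The work goes in short steps, Python scripts to look and compute and a tool call to move; the robot and the scene stay as the last step left them, time stands still between calls to the robot, and variables do not carry over. Pictures are saved under pics/ and viewed, at most 14 in all, crops included, and the job is handed in when it is done.

Besides the shell and the picture viewer there is one more tool, called after "Call:" as name(argument=value, ...), one argument or row to a line, values as JSON. send_rows: Moves the arm, as the interface text tells. Its arguments: {"type":"object","properties":{"motion":{"type":"array"},"squeeze":{"type":"number"}},"required":["motion"]}

```bash
mkdir -p pics; cat > h.py <<'E'
from workcell import env, eyes
import numpy as np, cv2
def grab(n):
    s=env.state(); f=eyes.grab_frame(n); f['s']=s; return f
def save(f,name): cv2.imwrite('pics/'+name,f['pixels'][:,:,::-1])
def cam(f):
    K=np.array([[f['fx'],0,f['cx']],[0,f['fy'],f['cy']],[0,0,1]]);return K,np.array(f['distortion'],float)
def und(f,uv):
    K,d=cam(f); return cv2.undistortPoints(np.array(uv,float).reshape(-1,1,2),K,d).reshape(-1,2)
def pose(f):
    if 'R' in f: R=np.array(f['R']);t=np.array(f['t']);return R.T,-R.T@t
    from scipy.spatial.transform import Rotation as Ro
    T=np.array(f['T_tool_cam']);A=Ro.from_euler('xyz',f['s']['ee_rot'],degrees=True).as_matrix()
    return A@T[:3,:3],A@T[:3,3]+np.array(f['s']['ee_pos'])
def plane(f,uv,z):
    M,o=pose(f);n=und(f,uv);d=np.c_[n,np.ones(len(n))]@M.T
    return o+d*((z-o[2])/d[:,2])[:,None]
def cloud(f):
    M,o=pose(f);v,u=np.mgrid[0:480,0:640];n=und(f,np.c_[u.ravel(),v.ravel()])
    D=f['depth'].ravel()[:,None];P=(np.c_[n,np.ones(len(n))]*D)@M.T+o
    P[D[:,0]<=0]=np.nan
    return P.reshape(480,640,3)
E
python3 - <<'E'
from h import *
for n in('top','scene'):
    f=grab(n);save(f,n+'.png');np.savez('/tmp/%s.npz'%n,P=cloud(f));print(n,pose(f)[1],pose(f)[0])
print(env.state())
E
```

```text
top [ 456.49430172   70.11031255 1207.28201733] [[ 0.01897602 -0.99798729  0.06050856]
 [-0.99981631 -0.01877821  0.00383614]
 [-0.00269218 -0.06057024 -0.99816031]]
scene [1155.73711556 -250.7469505   773.56055316] [[ 0.44359776  0.61548102 -0.65146308]
 [ 0.89622126 -0.30227549  0.32467981]
 [ 0.00291294 -0.7278823  -0.6856959 ]]
{'time_s': 0.1, 'qpos': array([-7.36270791e+01,  1.83465965e+01,  8.96989104e+01, -1.49770406e-03,
        7.20434888e+01, -1.14561939e+00]), 'qvel': array([-0.06532831,  0.0003354 , -0.12254032,  0.0416951 , -0.0955593 ,
       -0.11596987]), 'effort': array([-3.79078010e-04, -4.13334632e+01, -2.32510579e+01,  7.27685192e-02,
        4.21255629e-02, -6.23925121e-05]), 'ee_pos': array([ 172.94103855, -547.8657407 ,  187.62165905]), 'ee_rot': array([-1.79910994e+02, -3.55587139e-04,  1.75190029e+01]), 'force': array([-0.72411887,  0.35174866,  0.62898889]), 'torque': array([-0.04606743,  0.00540311,  0.01412899]), 'gripper_force': 0.0, 'gripper_width': 90.90722027916362}
```

View pics/top.png

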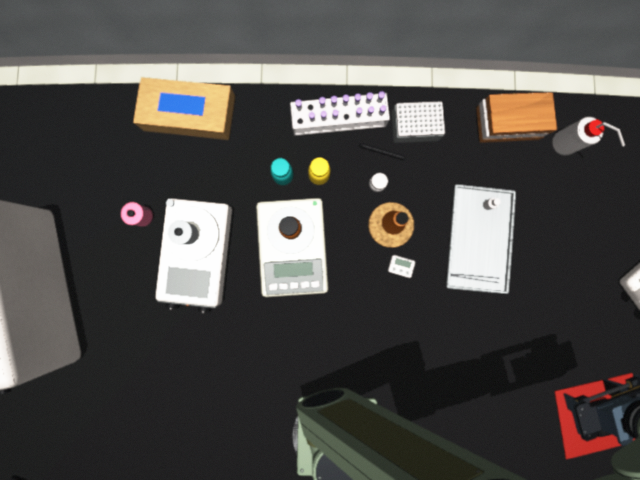

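View pics/scene.png

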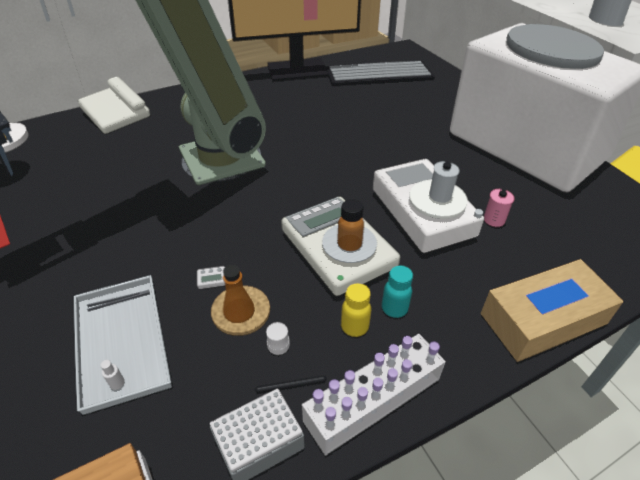

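The top view shows the beaker on the hotplate at (180,232), the bottle on the balance at (290,227), the flask on the cork at (397,222), the tray at (482,240), the dropper at (491,203), the forceps at (475,275) and the timer at (402,266). The scene view agrees: there are turquoise and yellow decoys behind the balance and a pink one beside the hotplate.

```bash
python3 - <<'E'
from h import *
from scipy.optimize import least_squares
def fit(p):
    r=least_squares(lambda q:np.hypot(p[:,0]-q[0],p[:,1]-q[1])-q[2],[*p[:,:2].mean(0),30],loss='soft_l1').x
    return r.round(1)
im=cv2.imread('pics/top.png');PT=np.load('/tmp/top.npz')['P'];PS=np.load('/tmp/scene.npz')['P']
ims=cv2.imread('pics/scene.png')
def approx(u,v):print((u,v),PT[v,u].round(0))
for uv in [(180,232),(290,227),(397,222),(482,240),(205,240),(300,245),(380,235),(491,203),(475,275),(402,266),(378,182),(281,172),(319,172),(133,213)]:approx(*uv)
def sel(P,c,r,z0,z1):
    m=(np.hypot(P[...,0]-c[0],P[...,1]-c[1])<r)&(P[...,2]>z0)&(P[...,2]<z1);return m
def circ(P,m,name):
    m8=cv2.morphologyEx(m.astype(np.uint8),cv2.MORPH_OPEN,np.ones((2,2)))
    cs,_=cv2.findContours(m8,cv2.RETR_EXTERNAL,cv2.CHAIN_APPROX_NONE)
    if not cs:return print(name,'none')
    c=max(cs,key=cv2.contourArea)[:,0];p=P[c[:,1],c[:,0]];h=cv2.convexHull(p[:,:2].astype(np.float32))
    print(name,'n',m.sum(),'fit',fit(p),'hull',np.round(cv2.minEnclosingCircle(h),1) if 0 else [np.round(x,1) for x in cv2.minEnclosingCircle(h)],'z',np.median(P[m][:,2]).round(1))
for n,uv,R in [('hot',(195,235),95),('bal',(292,232),90),('cork',(390,227),80)]:
    c=PT[uv[1],uv[0]]
    for w,P in(('top',PT),('scene',PS)):
        for z0,z1 in {'hot':[(88,101),(160,200)],'bal':[(61,74),(155,190)],'cork':[(7,19),(112,145)]}[n]:
            circ(P,sel(P,c,R,z0,z1),f'{n} {w} {z0}')
E
```

```text
(180, 232) [518. 375. 188.]
(290, 227) [535. 125. 172.]
(397, 222) [ 555. -127.  137.]
(482, 240) [ 523. -383.    2.]
(205, 240) [505. 339.  96.]
(300, 245) [498. 105.  66.]
(380, 235) [ 531. -105.    9.]
(491, 203) [ 617. -388.   53.]
(475, 275) [ 429. -359.   14.]
(402, 266) [ 450. -163.   19.]
(378, 182) [666. -94.  46.]
(281, 172) [677. 154. 103.]
(319, 172) [678.  60. 105.]
(133, 213) [570. 527.  89.]
hot top 88 n 1666 fit [518.8 373.5  65.2] hull [array([517.5, 374. ]), np.float64(68.4)] z 95.1
hot top 160 n 461 fit [518.8 381.6  25.8] hull [array([517.2, 389.5]), np.float64(35.0)] z 172.4Traceback (most recent call last):
  File "<stdin>", line 22, in <module>
  File "<stdin>", line 17, in circ
  File "<stdin>", line 4, in fit
    return func(*args, **kwargs)
    raise ValueError("Initial guess is outside of provided bounds")
ValueError: Initial guess is outside of provided bounds
```

```bash
cat > m.py <<'E'
from h import *
from scipy.optimize import least_squares
def fit(p,r0=None):
    p=p[np.isfinite(p[:,0])]
    if r0: f=lambda q:np.hypot(p[:,0]-q[0],p[:,1]-q[1])-r0
    else: f=lambda q:np.hypot(p[:,0]-q[0],p[:,1]-q[1])-q[2]
    return least_squares(f,[*p[:,:2].mean(0),30],loss='soft_l1',f_scale=2).x.round(1)
def sel(P,c,r,z0,z1):
    with np.errstate(invalid='ignore'): return (np.hypot(P[...,0]-c[0],P[...,1]-c[1])<r)&(P[...,2]>z0)&(P[...,2]<z1)
def circ(P,m,name,r0):
    p=P[m][:,:2].astype(np.float32)
    if len(p)<8:return print(name,'none')
    h=cv2.convexHull(p)[:,0]
    print(name,'n',len(p),'fit',fit(h)[:3],'fixr',fit(h,r0)[:2],'mean',p.mean(0).round(1),'z',np.median(P[m][:,2]).round(1))
E
python3 - <<'E'
from m import *
PT=np.load('/tmp/top.npz')['P'];PS=np.load('/tmp/scene.npz')['P']
J=[('plate',(518,374),80,90,100,67.5),('lid',(518,382),45,168,180,28.5),('knob',(518,378),20,183,195,10),('pan',(527,120),72,64,72,60),('cap',(535,125),35,165,180,22),('cork',(540,-120),72,9,17,60),('stopper',(555,-127),30,127,142,15),('dropper',(617,-388),30,40,80,12),('timer',(450,-163),55,12,22,39)]
for n,c,R,a,b,r0 in J:
    for w,P in(('top',PT),('scene',PS)): circ(P,sel(P,c,R,a,b),n+' '+w,r0)
for n,c,R,a,b in[('tray',(520,-380),170,14,25),('balhouse',(480,120),160,46,58),('hothouse',(470,370),180,70,80)]:
    m=sel(PT,c,R,a,b);p=PT[m][:,:2].astype(np.float32);print(n,cv2.minAreaRect(p))
# hotplate plate by colour edge: tray outline by image
E
```

```text
plate top n 1638 fit [520.9 375.1  66.9] fixr [521.  375.3] mean [519.8 366.4] z 95.1
plate scene n 1259 fit [524.2 372.7  67. ] fixr [524.2 372.8] mean [534.1 361.7] z 95.0
lid top n 385 fit [519.9 382.   27.5] fixr [519.6 381.9] mean [519.9 381.3] z 172.1
lid scene n 252 fit [523.2 379.5  27.6] fixr [523.3 379.1] mean [526.3 377.5] z 171.3
knob top n 51 fit [519.8 381.1   8.9] fixr [520.3 380.8] mean [519.8 380.8] z 185.1
knob scene n 25 fit [523.7 380.6   8.6] fixr [524.2 381.5] mean [523.3 380.3] z 184.0
pan top n 1222 fit [535.4 129.2  59.8] fixr [535.2 129.1] mean [533.5 129.1] z 68.1
pan scene n 1050 fit [533.7 128.4  62.4] fixr [536.5 128.9] mean [550.4 120. ] z 67.7
cap top n 284 fit [539.1 129.   21.4] fixr [539.1 129. ] mean [539.1 129.1] z 172.0
cap scene n 295 fit [542.1 129.2  22.4] fixr [542.3 129.1] mean [544.9 127.4] z 171.4
cork top n 828 fit [ 553.7 -131.3   57.5] fixr [ 550.6 -130.6] mean [ 548.8 -124.8] z 12.3
cork scene n 940 fit [ 553.1 -130.9   58. ] fixr [ 550.9 -130. ] mean [ 563.7 -127.9] z 11.6
stopper top n 135 fit [ 565.2 -137.9   15.1] fixr [ 565.2 -137.8] mean [ 565.2 -137.7] z 133.8
stopper scene n 162 fit [ 566.5 -139.    15.3] fixr [ 566.5 -139. ] mean [ 567.5 -138.7] z 133.3
dropper top n 113 fit [ 620.2 -394.8   13.9] fixr [ 620. -394.] mean [ 619.2 -392.5] z 53.0
dropper scene n 259 fit [ 623.2 -397.1   13.1] fixr [ 623.6 -397.3] mean [ 626.1 -396.2] z 55.8
timer top n 390 fit [ 454.8 -161.8   35.3] fixr [ 459.3 -163.5] mean [ 450.3 -160.1] z 16.6
timer scene n 396 fit [ 455.  -165.4   31.3] fixr [ 457.5 -159.3] mean [ 453.9 -165.5] z 15.4
tray ((526.5010986328125, -375.11077880859375), (165.06796264648438, 277.30230712890625), 85.86055755615234)
balhouse ((494.07696533203125, 126.05569458007812), (243.4293670654297, 168.70297241210938), 4.769569396972656)
hothouse ((477.71734619140625, 418.45733642578125), (240.5112762451172, 263.3085632324219), 85.3168716430664)
```

Call:
send_rows(
  motion=[
    [0.08, 0.08, 0.01, 0, 0, -0.05, 1],
    [0.16, 0.16, 0.02, 0, 0, -0.1, 1],
    [0.24, 0.25, 0.02, 0, 0, -0.15, 1],
    [0.32, 0.33, 0.02, 0, 0, -0.2, 1],
    [0.4, 0.41, 0.02, 0, 0, -0.25, 1],
    [0.48, 0.5, 0.02, 0, 0, -0.292, 1],
    [0.56, 0.58, 0.02, 0, 0, -0.292, 1],
    [0.64, 0.66, 0.02, 0, 0, -0.292, 1],
    [0.7, 0.74, 0.02, 0, 0, -0.292, 1],
    [0.76, 0.79, 0.02, 0, 0, -0.292, 1],
    [0.786, 0.82, 0.02, 0, 0, -0.292, 1],
    [0.786, 0.82, 0.02, 0, 0, -0.292, 1],
    [0.786, 0.82, 0.02, 0, 0, -0.292, 1],
  ],
)

```text
time_s: 1.72
ee_pos: [565.1, -139.3, 198.3]
ee_rot: [180.0, 0.1, -0.1]
force: [-0.6, -0.3, -0.2]
gripper_width: 90.9
gripper_force: 0.0
```

```bash
python3 - <<'E'
from m import *
f=grab('wrist');save(f,'w1.png');s=f['s'];print(s['ee_pos'],s['ee_rot'],s['qpos'],s['time_s']);P=cloud(f)
for n,c,R,a,b,r0 in[('cork',(552,-131),75,9,17,60),('stopper',(566,-138),30,127,142,15),('neck',(566,-138),30,80,110,15)]: circ(P,sel(P,c,R,a,b),n,r0)
E
```

```text
[ 565.0604768  -139.30212593  198.25268801] [ 1.79968679e+02  6.36949479e-02 -5.26505015e-02] [-1.49520457e+01  1.86403779e+01  8.77057753e+01 -4.85964631e-02
  7.37073525e+01  7.51142425e+01] 1.725
cork n 5777 fit [ 560.  -135.2   60. ] fixr [ 560.  -135.2] mean [ 568.4 -131.7] z 11.4
stopper n 1346 fit [ 566.4 -139.9   15.5] fixr [ 566.5 -139.9] mean [ 567.  -139.9] z 133.3
neck n 239 fit [ 566.7 -140.1   16.5] fixr [ 568.6 -139.9] mean [ 580.1 -140. ] z 91.4
```

View pics/w1.png

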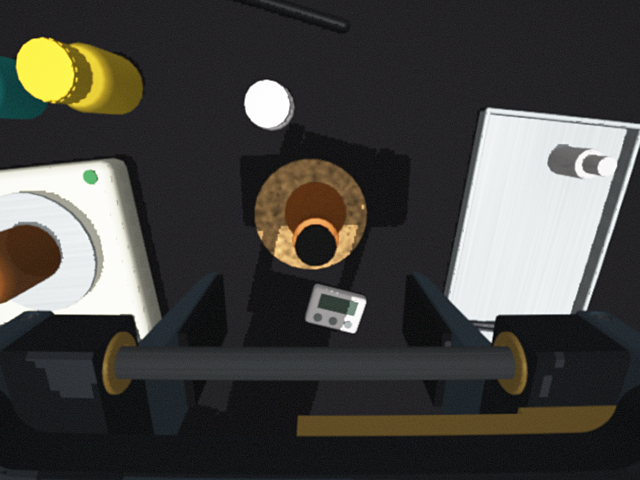

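The wrist view shows the flask between the fingers at (315,243), the cork at (312,215) and the timer at (335,308). The finger paths are clear.

Call:
send_rows(
  motion=[
    [0.002, -0.002, -0.06, 0, 0, 0, 1],
    [0.002, -0.002, -0.12, 0, 0, 0, 1],
    [0.002, -0.002, -0.18, 0, 0, 0, 1],
    [0.002, -0.002, -0.22, 0, 0, 0, 1],
    [0.002, -0.002, -0.24, 0, 0, 0, 1],
    [0.002, -0.002, -0.24, 0, 0, 0, 1],
    [0.002, -0.002, -0.24, 0, 0, 0, -1],
    [0.002, -0.002, -0.24, 0, 0, 0, -1],
    [0.002, -0.002, -0.24, 0, 0, 0, -1],
    [0.002, -0.002, -0.24, 0, 0, 0, -1],
    [0.002, -0.002, -0.24, 0, 0, 0, -1],
    [0.002, -0.002, -0.24, 0, 0, 0, -1],
    [0.002, -0.002, -0.24, 0, 0, 0, -1],
    [0.002, -0.002, -0.24, 0, 0, 0, -1],
  ],
  squeeze=20,
)

```text
time_s: 3.52
ee_pos: [567.1, -139.5, 78.4]
ee_rot: [180.0, -0.0, 0.0]
force: [-1.1, -1.2, -0.3]
gripper_width: 33.9
gripper_force: 20.0
```

Call:
send_rows(
  motion=[
    [0, 0, 0.02, 0, 0, 0, -1],
    [0, 0, 0.06, 0, 0, 0, -1],
    [0, 0, 0.1, 0, 0, 0, -1],
    [-0.006, -0.03, 0.12, 0, 0, 0, -1],
    [-0.013, -0.08, 0.12, 0, 0, 0, -1],
    [-0.022, -0.14, 0.12, 0, 0, 0, -1],
    [-0.033, -0.2, 0.12, 0, 0, 0, -1],
    [-0.043, -0.26, 0.12, 0, 0, 0, -1],
    [-0.053, -0.32, 0.12, 0, 0, 0, -1],
    [-0.063, -0.38, 0.12, 0, 0, 0, -1],
    [-0.071, -0.43, 0.12, 0, 0, 0, -1],
    [-0.076, -0.46, 0.12, 0, 0, 0, -1],
    [-0.078, -0.473, 0.12, 0, 0, 0, -1],
    [-0.078, -0.473, 0.1, 0, 0, 0, -1],
    [-0.078, -0.473, 0.06, 0, 0, 0, -1],
    [-0.078, -0.473, 0.03, 0, 0, 0, -1],
    [-0.078, -0.473, 0.01, 0, 0, 0, -1],
    [-0.078, -0.473, 0, 0, 0, 0, -1],
    [-0.078, -0.473, -0.01, 0, 0, 0, -1],
    [-0.078, -0.473, -0.016, 0, 0, 0, -1],
  ],
)

```text
time_s: 6.02
ee_pos: [528.3, -376.0, 70.4]
ee_rot: [180.0, -0.0, 0.0]
force: [0.0, 0.9, -2.0]
gripper_width: 34.1
gripper_force: 20.0
```

```bash
python3 - <<'E'
from m import *
for w in('top','scene'):
    f=grab(w);save(f,w+'2.png');P=cloud(f)
    for n,c,R,a,b,r0 in[('cork',(558,-134),75,9,17,60),('stopper',(528,-376),40,117,132,15),('jar',(666,-98),40,40,56,22)]: circ(P,sel(P,c,R,a,b),w+n,r0)
    if w=='scene':
        m=sel(P,(526,-376),190,14,25);print(cv2.minAreaRect(P[m][:,:2].astype(np.float32)))
E
```

```text
topcork n 1360 fit [ 559.7 -133.6   58.5] fixr [ 559.4 -133.7] mean [ 559.9 -133.6] z 12.4
topstopper none
topjar n 180 fit [670.3 -96.7  19.1] fixr [671.5 -98.7] mean [669.5 -95.7] z 49.6
scenecork n 2045 fit [ 562.4 -134.9   59.7] fixr [ 562.4 -135. ] mean [ 564.9 -135.7] z 11.6
scenestopper n 329 fit [ 535.2 -375.    28.8] fixr [ 530.9 -369.1] mean [ 533.6 -376.3] z 125.3
scenejar n 337 fit [672.4 -97.8  19.7] fixr [671.1 -98.2] mean [674.8 -98.2] z 49.3
((532.501708984375, -323.3094482421875), (271.4753112792969, 278.4072265625), 85.05620574951172)
```

View pics/scene2.png

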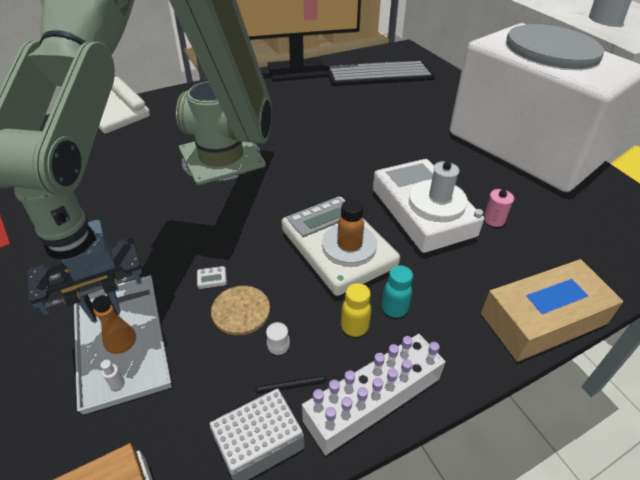

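The scene view shows the flask hanging over the tray middle at (118,330) and the cork clear at (240,310). I'll lower, release and retreat.

Call:
send_rows(
  motion=[
    [0, 0, -0.002, 0, 0, 0, -1],
    [0, 0, -0.003, 0, 0, 0, -1],
    [0, 0, -0.003, 0, 0, 0, -0.2],
    [0, 0, -0.003, 0, 0, 0, 0.3],
    [0, 0, -0.003, 0, 0, 0, 1],
    [0, 0, -0.003, 0, 0, 0, 1],
    [0, 0, -0.003, 0, 0, 0, 1],
    [0, 0, -0.003, 0, 0, 0, 1],
    [0, 0, 0.04, 0, 0, 0, 1],
    [0, 0, 0.1, 0, 0, 0, 1],
    [0, 0, 0.2, 0, 0, 0, 1],
    [0, 0, 0.3, 0, 0, 0, 1],
    [0, 0, 0.3, 0, 0, 0, 1],
  ],
)

```text
time_s: 7.75
ee_pos: [530.2, -377.3, 225.7]
ee_rot: [179.6, -0.5, 0.0]
force: [0.6, -0.4, -1.2]
gripper_width: 90.9
gripper_force: 0.0
```

Call:
send_rows(
  motion=[
    [0, 0.04, 0, 0, 0, 0, 1],
    [0, 0.12, 0, 0, 0, 0, 1],
    [0, 0.22, 0, 0, 0, 0, 1],
    [0, 0.32, 0, 0, 0, 0, 1],
    [0, 0.42, 0, 0, 0, 0, 1],
    [0, 0.52, 0, 0, 0, 0, 1],
    [0, 0.62, 0, 0, 0, 0, 1],
    [0, 0.72, 0, 0, 0, 0, 1],
    [0, 0.82, 0, 0, 0, 0, 1],
    [0, 0.92, 0, 0, 0, 0, 1],
    [0, 1, 0, 0, 0, 0, 1],
  ],
)

```text
time_s: 9.12
ee_pos: [525.7, 126.7, 218.4]
ee_rot: [180.0, 0.2, 0.1]
force: [0.3, -0.6, 0.5]
gripper_width: 91.0
gripper_force: 0.0
```

Call:
send_rows(
  motion=[
    [0, 0.1, 0, 0, 0, 0, 1],
    [-0.004, 0.2, 0, 0, 0, 0, 1],
    [-0.01, 0.3, 0, 0, 0, 0, 1],
    [-0.013, 0.4, 0, 0, 0, 0, 1],
    [-0.013, 0.48, 0, 0, 0, 0, 1],
    [-0.013, 0.512, 0, 0, 0, 0, 1],
    [-0.013, 0.512, 0, 0, 0, 0, 1],
    [-0.013, 0.512, 0, 0, 0, 0, 1],
    [-0.013, 0.512, 0, 0, 0, 0, 1],
  ],
)

```text
time_s: 10.25
ee_pos: [521.8, 378.8, 220.6]
ee_rot: [180.0, -0.0, -0.1]
force: [-0.2, 0.3, -0.2]
gripper_width: 91.4
gripper_force: 0.0
```

```bash
python3 - <<'E'
from m import *
f=grab('wrist');save(f,'w2.png');s=f['s'];print(s['ee_pos'],s['ee_rot'],s['qpos'],s['time_s']);P=cloud(f)
for n,c,R,a,b,r0 in[('lid',(521,380),40,168,180,28.5),('knob',(521,380),20,182,195,10),('plate',(522,374),80,90,100,67.5)]: circ(P,sel(P,c,R,a,b),n,r0)
f=grab('top');P=cloud(f)
for n,c,R,a,b,r0 in[('stopper',(528,-376),40,117,132,15),('dropper',(622,-394),25,40,80,12)]: circ(P,sel(P,c,R,a,b),n,r0)
m=sel(P,(526,-376),165,16,24);print(cv2.minAreaRect(P[m][:,:2].astype(np.float32)))
E
```

```text
[521.75538849 378.7711203  220.61844236] [ 1.79976112e+02 -8.22838343e-04 -8.91496716e-02] [ 3.49671873e+01  2.38254746e+01  7.65355405e+01 -2.03582716e-02
  7.96520329e+01  1.25059996e+02] 10.25
lid n 4131 fit [521.  381.6  28.2] fixr [521.1 381.6] mean [522.8 381.5] z 171.4
knob n 625 fit [521.1 381.5   9.6] fixr [521.2 381.6] mean [521.6 381.5] z 184.3
plate n 11173 fit [522.2 374.6  67.2] fixr [522.1 374.7] mean [537.4 370.9] z 94.4
stopper n 142 fit [ 526.9 -375.    15.5] fixr [ 526.9 -374.8] mean [ 526.8 -374.2] z 124.9
dropper n 116 fit [ 619.7 -394.5   14.1] fixr [ 620.3 -393.4] mean [ 619.  -392.1] z 52.6
((526.7042236328125, -373.92333984375), (167.03106689453125, 274.4796142578125), 84.81243133544922)
```

View pics/w2.png

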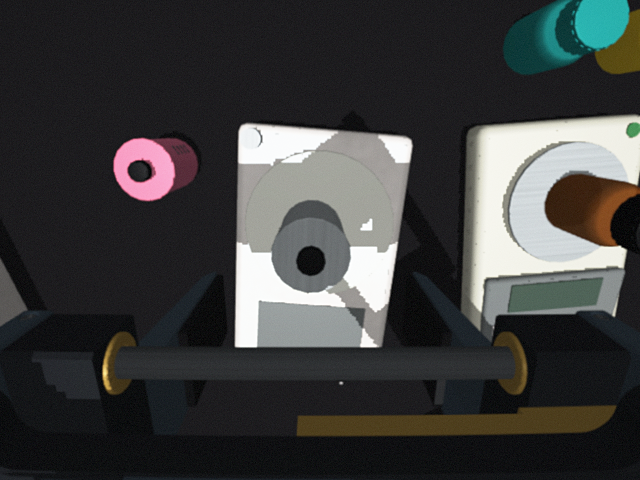

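The wrist view shows the grey beaker centred between the fingers at (311,261), lid centre about (521,381.5) mm. The pink decoy is clear at (140,170).

Call:
send_rows(
  motion=[
    [-0.001, 0.003, -0.03, 0, 0, 0, 1],
    [-0.001, 0.003, -0.08, 0, 0, 0, 1],
    [-0.001, 0.003, -0.13, 0, 0, 0, 1],
    [-0.001, 0.003, -0.17, 0, 0, 0, 1],
    [-0.001, 0.003, -0.19, 0, 0, 0, 1],
    [-0.001, 0.003, -0.2, 0, 0, 0, 1],
    [-0.001, 0.003, -0.2, 0, 0, 0, 1],
    [-0.001, 0.003, -0.2, 0, 0, 0, -1],
    [-0.001, 0.003, -0.2, 0, 0, 0, -1],
    [-0.001, 0.003, -0.2, 0, 0, 0, -1],
    [-0.001, 0.003, -0.2, 0, 0, 0, -1],
    [-0.001, 0.003, -0.2, 0, 0, 0, -1],
    [-0.001, 0.003, -0.2, 0, 0, 0, -1],
    [-0.001, 0.003, -0.2, 0, 0, 0, -1],
  ],
  squeeze=25,
)

```text
time_s: 12.1
ee_pos: [521.2, 381.6, 120.6]
ee_rot: [180.0, -0.0, 0.0]
force: [-0.4, -1.2, 1.7]
gripper_width: 55.7
gripper_force: 25.0
```

Call:
send_rows(
  motion=[
    [0, 0, 0.02, 0, 0, 0, -1],
    [0, 0, 0.06, 0, 0, 0, -1],
    [0, 0, 0.12, 0, 0, 0, -1],
    [0, 0, 0.18, 0, 0, 0, -1],
    [0, 0, 0.22, 0, 0, 0, -1],
    [0, -0.02, 0.23, 0, 0, 0, -1],
    [0, -0.06, 0.23, 0, 0, 0, -1],
    [0.01, -0.12, 0.23, 0, 0, 0, -1],
    [0.02, -0.2, 0.23, 0, 0, 0, -1],
    [0.03, -0.28, 0.23, 0, 0, 0, -1],
    [0.04, -0.36, 0.23, 0, 0, 0, -1],
    [0.05, -0.44, 0.23, 0, 0, 0, -1],
    [0.06, -0.52, 0.23, 0, 0, 0, -1],
    [0.07, -0.6, 0.23, 0, 0, 0, -1],
    [0.08, -0.68, 0.23, 0, 0, 0, -1],
    [0.08, -0.76, 0.23, 0, 0, 0, -1],
    [0.08, -0.84, 0.23, 0, 0, 0, -1],
    [0.08, -0.92, 0.23, 0, 0, 0, -1],
    [0.08, -0.97, 0.23, 0, 0, 0, -1],
    [0.08, -1, 0.23, 0, 0, 0, -1],
  ],
)

```text
time_s: 14.6
ee_pos: [559.5, -120.2, 234.2]
ee_rot: [-180.0, 0.2, -0.1]
force: [0.1, 0.4, -1.8]
gripper_width: 55.8
gripper_force: 25.0
```

Call:
send_rows(
  motion=[
    [0, -0.015, 0, 0, 0, 0, -1],
    [0, -0.03, 0, 0, 0, 0, -1],
    [0, -0.034, -0.02, 0, 0, 0, -1],
    [0, -0.034, -0.07, 0, 0, 0, -1],
    [0, -0.034, -0.13, 0, 0, 0, -1],
    [0, -0.034, -0.19, 0, 0, 0, -1],
    [0, -0.034, -0.25, 0, 0, 0, -1],
    [0, -0.034, -0.3, 0, 0, 0, -1],
    [0, -0.034, -0.34, 0, 0, 0, -1],
    [0, -0.034, -0.365, 0, 0, 0, -1],
    [0, -0.034, -0.38, 0, 0, 0, -1],
    [0, -0.034, -0.39, 0, 0, 0, -1],
    [0, -0.034, -0.393, 0, 0, 0, -1],
    [0, -0.034, -0.394, 0, 0, 0, -1],
    [0, -0.034, -0.394, 0, 0, 0, -1],
  ],
)

```text
time_s: 16.48
ee_pos: [561.4, -135.4, 38.8]
ee_rot: [180.0, -0.0, -0.0]
force: [0.1, -0.1, -1.9]
gripper_width: 55.2
gripper_force: 25.0
```

```bash
python3 - <<'E'
from m import *
f=grab('scene');save(f,'s3.png');P=cloud(f)
for n,c,R,a,b,r0 in[('cork',(561,-135),75,9,17,60),('lid',(561,-135),32,84,95,28.5),('knob',(561,-135),20,98,106,10)]: circ(P,sel(P,c,R,a,b),n,r0)
print(env.state()['force'])
E
```

```text
cork n 1282 fit [ 562.4 -134.9   59.4] fixr [ 561.9 -134.9] mean [ 579.5 -138.1] z 11.8
lid n 455 fit [ 562.6 -135.    28.3] fixr [ 562.5 -135. ] mean [ 566.3 -135.3] z 89.5
knob n 73 fit [ 562.8 -135.5    9.5] fixr [ 562.8 -135.4] mean [ 563.8 -136. ] z 102.1
[ 0.28369578  0.52167488 -2.44590619]
```

View pics/s3.png

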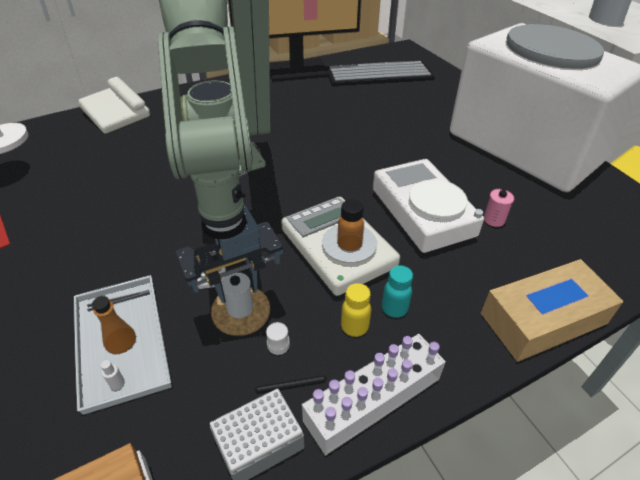

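The scene view shows the beaker upright over the middle of the cork at (240,300) and the flask standing in the tray at (115,325). I'll lower the last millimetre and release.

Call:
send_rows(
  motion=[
    [0, 0, -0.001, 0, 0, 0, -1],
    [0, 0, -0.002, 0, 0, 0, -1],
    [0, 0, -0.002, 0, 0, 0, 0.4],
    [0, 0, -0.002, 0, 0, 0, 1],
    [0, 0, -0.002, 0, 0, 0, 1],
    [0, 0, -0.002, 0, 0, 0, 1],
    [0, 0, -0.002, 0, 0, 0, 1],
    [0, 0, -0.002, 0, 0, 0, 1],
    [0, 0, 0.03, 0, 0, 0, 1],
    [0, 0, 0.1, 0, 0, 0, 1],
    [0, 0, 0.2, 0, 0, 0, 1],
    [0, 0, 0.3, 0, 0, 0, 1],
    [0, 0, 0.38, 0, 0, 0, 1],
    [0, 0, 0.38, 0, 0, 0, 1],
  ],
)

```text
time_s: 18.27
ee_pos: [563.2, -135.9, 233.5]
ee_rot: [179.9, -0.5, 0.0]
force: [-0.3, 0.9, -0.1]
gripper_width: 90.7
gripper_force: 0.0
```

Call:
send_rows(
  motion=[
    [-0.01, 0.06, 0, 0, 0, 0, 1],
    [-0.02, 0.16, 0, 0, 0, 0, 1],
    [-0.03, 0.26, 0, 0, 0, 0, 1],
    [-0.041, 0.36, 0, 0, 0, 0, 1],
    [-0.041, 0.45, 0, 0, 0, 0, 1],
    [-0.041, 0.51, 0, 0, 0, 0, 1],
    [-0.041, 0.529, 0, 0, 0, 0, 1],
    [-0.041, 0.529, 0, 0, 0, 0, 1],
    [-0.041, 0.529, 0, 0, 0, 0, 1],
  ],
)

```text
time_s: 19.4
ee_pos: [540.6, 127.9, 228.3]
ee_rot: [180.0, 0.0, -0.1]
force: [-0.3, 0.9, 0.0]
gripper_width: 91.2
gripper_force: 0.0
```

```bash
python3 - <<'E'
from m import *
f=grab('wrist');save(f,'w3.png');s=f['s'];print(s['ee_pos'],s['ee_rot']);P=cloud(f)
for n,c,R,a,b,r0 in[('cap',(540,129),32,166,178,22),('pan',(536,129),72,63,72,60),('plate',(522,374),80,90,100,67.5)]: circ(P,sel(P,c,R,a,b),n,r0)
f=grab('scene');P=cloud(f)
for n,c,R,a,b,r0 in[('lid',(561,-135),32,84,95,28.5),('plate',(522,374),80,90,100,67.5)]: circ(P,sel(P,c,R,a,b),n,r0)
f=grab('top');P=cloud(f)
for n,c,R,a,b,r0 in[('lid',(561,-135),32,84,95,28.5),('plate',(522,374),80,90,100,67.5)]: circ(P,sel(P,c,R,a,b),n,r0)
E
```

```text
[540.56155174 127.93488325 228.25288992] [ 1.79957484e+02  2.25260089e-02 -6.95601394e-02]
cap n 2783 fit [540.7 129.   22.2] fixr [540.8 128.9] mean [541.6 129. ] z 171.4
pan n 6494 fit [537.5 129.8  59.6] fixr [537.4 129.8] mean [551.8 130. ] z 67.4
plate n 13881 fit [522.1 373.9  67.2] fixr [522.1 374. ] mean [524.8 369.6] z 94.3
lid n 465 fit [ 562.  -136.5   28.5] fixr [ 562.  -136.5] mean [ 565.4 -136.8] z 88.2
plate n 1697 fit [523.6 373.3  67.4] fixr [523.5 373.4] mean [526.7 370.6] z 95.1
lid n 336 fit [ 559.7 -134.5   27.4] fixr [ 559.5 -134.6] mean [ 559.7 -134.3] z 89.1
plate n 2235 fit [520.9 375.2  67. ] fixr [520.9 375.2] mean [520.8 374.5] z 95.0
```

Call:
send_rows(
  motion=[
    [0, 0, -0.03, 0, 0, 0, 1],
    [0, 0, -0.08, 0, 0, 0, 1],
    [0, 0, -0.13, 0, 0, 0, 1],
    [0, 0, -0.16, 0, 0, 0, 1],
    [0, 0, -0.176, 0, 0, 0, 1],
    [0, 0, -0.176, 0, 0, 0, 1],
    [0, 0, -0.176, 0, 0, 0, -1],
    [0, 0, -0.176, 0, 0, 0, -1],
    [0, 0, -0.176, 0, 0, 0, -1],
    [0, 0, -0.176, 0, 0, 0, -1],
    [0, 0, -0.176, 0, 0, 0, -1],
    [0, 0, -0.176, 0, 0, 0, -1],
    [0, 0, -0.176, 0, 0, 0, -1],
    [0, 0, -0.176, 0, 0, 0, -1],
  ],
  squeeze=25,
)

```text
time_s: 21.3
ee_pos: [540.7, 129.1, 140.4]
ee_rot: [180.0, -0.0, 0.0]
force: [-0.4, -1.4, 1.0]
gripper_width: 43.1
gripper_force: 25.0
```

Call:
send_rows(
  motion=[
    [0, 0, 0.02, 0, 0, 0, -1],
    [0, 0, 0.06, 0, 0, 0, -1],
    [0, 0, 0.1, 0, 0, 0, -1],
    [-0.003, 0.02, 0.13, 0, 0, 0, -1],
    [-0.008, 0.06, 0.14, 0, 0, 0, -1],
    [-0.013, 0.12, 0.14, 0, 0, 0, -1],
    [-0.018, 0.19, 0.14, 0, 0, 0, -1],
    [-0.023, 0.26, 0.14, 0, 0, 0, -1],
    [-0.028, 0.33, 0.14, 0, 0, 0, -1],
    [-0.033, 0.4, 0.14, 0, 0, 0, -1],
    [-0.036, 0.45, 0.14, 0, 0, 0, -1],
    [-0.037, 0.48, 0.14, 0, 0, 0, -1],
    [-0.037, 0.49, 0.14, 0, 0, 0, -1],
    [-0.037, 0.49, 0.13, 0, 0, 0, -1],
    [-0.037, 0.49, 0.11, 0, 0, 0, -1],
    [-0.037, 0.49, 0.085, 0, 0, 0, -1],
    [-0.037, 0.49, 0.068, 0, 0, 0, -1],
    [-0.037, 0.49, 0.06, 0, 0, 0, -1],
    [-0.037, 0.49, 0.056, 0, 0, 0, -1],
    [-0.037, 0.49, 0.056, 0, 0, 0, -1],
  ],
)

```text
time_s: 23.8
ee_pos: [522.2, 374.3, 168.5]
ee_rot: [-180.0, -0.0, 0.0]
force: [-0.3, -0.3, -2.5]
gripper_width: 42.8
gripper_force: 25.0
```

```bash
python3 - <<'E'
from m import *
f=grab('scene');save(f,'s4.png');P=cloud(f)
for n,c,R,a,b,r0 in[('cap',(522,374),30,190,206,22),('plate',(522,374),80,90,100,67.5)]: circ(P,sel(P,c,R,a,b),n,r0)
print(env.state()['force'])
E
```

```text
cap n 206 fit [520.8 371.7  27.1] fixr [524.  369.2] mean [530.7 377.3] z 199.1
plate n 1193 fit [524.2 372.7  67.3] fixr [524.1 372.8] mean [535.5 362.2] z 95.1
[ 0.35080573  0.06772569 -2.12543286]
```

View pics/s4.png

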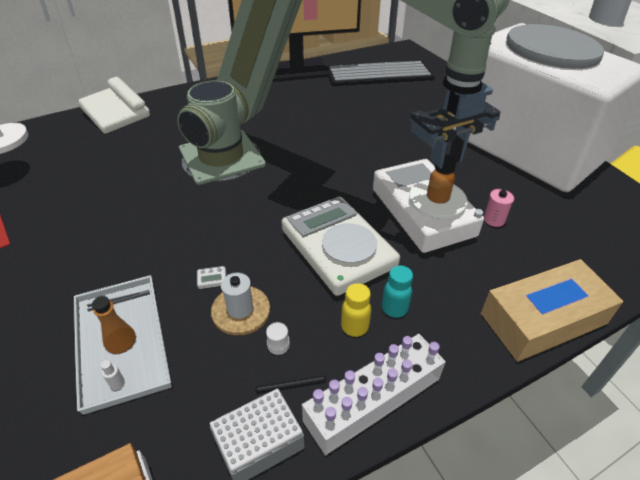

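The scene view shows the bottle over the middle of the heating plate at (440,190) and the beaker standing on the cork at (238,297). I'll lower 1 mm and release.

Call:
send_rows(
  motion=[
    [0, 0, -0.001, 0, 0, 0, -1],
    [0, 0, -0.002, 0, 0, 0, -1],
    [0, 0, -0.002, 0, 0, 0, 0.2],
    [0, 0, -0.002, 0, 0, 0, 1],
    [0, 0, -0.002, 0, 0, 0, 1],
    [0, 0, -0.002, 0, 0, 0, 1],
    [0, 0, -0.002, 0, 0, 0, 1],
    [0, 0, -0.002, 0, 0, 0, 1],
    [0, 0, 0.03, 0, 0, 0, 1],
    [0, 0, 0.07, 0, 0, 0, 1],
    [0, 0, 0.11, 0, 0, 0, 1],
    [0, 0, 0.11, 0, 0, 0, 1],
  ],
)

```text
time_s: 25.35
ee_pos: [523.2, 374.9, 226.3]
ee_rot: [-179.8, -0.3, 0.0]
force: [-0.3, 0.3, 0.5]
gripper_width: 91.2
gripper_force: 0.0
```

Call:
send_rows(
  motion=[
    [0, -0.04, 0, 0, 0, 0, 1],
    [0, -0.12, 0, 0, 0, 0, 1],
    [0, -0.22, 0, 0, 0, 0, 1],
    [0, -0.32, 0, 0, 0, 0, 1],
    [0, -0.42, 0, 0, 0, 0, 1],
    [0, -0.52, 0, 0, 0, 0, 1],
    [0, -0.62, 0, 0, 0, 0, 1],
    [0, -0.72, 0, 0, 0, 0, 1],
    [0, -0.82, 0, 0, 0, 0, 1],
    [0, -0.92, 0, 0, 0, 0, 1],
    [0, -1, 0, 0, 0, 0, 1],
  ],
)

```text
time_s: 26.72
ee_pos: [520.2, -128.4, 222.4]
ee_rot: [180.0, 0.1, -0.1]
force: [0.6, -0.0, 0.1]
gripper_width: 91.2
gripper_force: 0.0
```

Call:
send_rows(
  motion=[
    [0.002, -0.1, 0, 0, 0, 0, 1],
    [0.005, -0.2, 0, 0, 0, 0, 1],
    [0.01, -0.3, 0, 0, 0, 0, 1],
    [0.012, -0.4, 0, 0, 0, 0, 1],
    [0.012, -0.47, 0, 0, 0, 0, 1],
    [0.012, -0.5, 0, 0, 0, 0, 1],
    [0.012, -0.5, 0, 0, 0, 0, 1],
    [0.012, -0.5, 0, 0, 0, 0, 1],
    [0.012, -0.5, 0, 0, 0, 0, 1],
  ],
)

```text
time_s: 27.85
ee_pos: [528.3, -374.5, 223.7]
ee_rot: [-180.0, -0.0, 0.1]
force: [-0.1, 0.2, 0.3]
gripper_width: 90.8
gripper_force: 0.0
```

```bash
python3 - <<'E'
from m import *
f=grab('wrist');save(f,'w4.png');s=f['s'];print(s['ee_pos'],s['ee_rot'],s['time_s']);P=cloud(f)
circ(P,sel(P,(528,-376),32,119,131),'stopper',15)
for w in('top','scene'):
    f=grab(w);save(f,w+'5.png');P=cloud(f)
    for n,c,R,a,b,r0 in[('cap',(522,374),32,190,206,22),('plate',(522,374),80,90,100,67.5),('pan',(537,129),72,64,72,60)]: circ(P,sel(P,c,R,a,b),w+n,r0)
E
```

```text
[ 528.28467369 -374.51504489  223.71841827] [-1.79995847e+02 -1.02838814e-02  9.01369130e-02] 27.85
stopper n 1067 fit [ 527.9 -376.4   15.5] fixr [ 528.  -376.4] mean [ 528.3 -376.4] z 124.4
topcap n 308 fit [521.  374.6  22. ] fixr [521.  374.6] mean [520.6 373.5] z 198.7
topplate n 1645 fit [520.9 375.1  67. ] fixr [520.9 375.1] mean [519.4 369.4] z 95.0
toppan n 1646 fit [536.4 129.8  59.4] fixr [536.3 129.7] mean [536.2 129.5] z 68.1
scenecap n 229 fit [524.6 372.7  21.7] fixr [524.6 372.8] mean [527.  370.3] z 197.8
sceneplate n 1205 fit [524.  372.8  67.4] fixr [524.  372.8] mean [535.8 362.1] z 95.2
scenepan n 1702 fit [539.  130.   60.1] fixr [539. 130.] mean [541.6 128.3] z 67.7
```

Call:
send_rows(
  motion=[
    [0, 0, -0.05, 0, 0, 0, 1],
    [0, 0, -0.12, 0, 0, 0, 1],
    [0, 0, -0.19, 0, 0, 0, 1],
    [0, 0, -0.25, 0, 0, 0, 1],
    [0, 0, -0.29, 0, 0, 0, 1],
    [0, 0, -0.308, 0, 0, 0, 1],
    [0, 0, -0.308, 0, 0, 0, 1],
    [0, 0, -0.308, 0, 0, 0, -1],
    [0, 0, -0.308, 0, 0, 0, -1],
    [0, 0, -0.308, 0, 0, 0, -1],
    [0, 0, -0.308, 0, 0, 0, -1],
    [0, 0, -0.308, 0, 0, 0, -1],
    [0, 0, -0.308, 0, 0, 0, -1],
    [0, 0, -0.308, 0, 0, 0, -1],
    [0, 0, -0.308, 0, 0, 0, -1],
  ],
  squeeze=20,
)

```text
time_s: 29.88
ee_pos: [528.1, -376.0, 69.4]
ee_rot: [180.0, -0.0, -0.0]
force: [1.3, 0.2, 0.5]
gripper_width: 34.1
gripper_force: 20.0
```

Call:
send_rows(
  motion=[
    [0, 0, 0.02, 0, 0, 0, -1],
    [0, 0, 0.06, 0, 0, 0, -1],
    [0, 0, 0.12, 0, 0, 0, -1],
    [0, 0, 0.18, 0, 0, 0, -1],
    [0, 0, 0.24, 0, 0, 0, -1],
    [0, 0.02, 0.28, 0, 0, 0, -1],
    [0, 0.06, 0.28, 0, 0, 0, -1],
    [0, 0.12, 0.28, 0, 0, 0, -1],
    [0, 0.2, 0.28, 0, 0, 0, -1],
    [0, 0.28, 0.28, 0, 0, 0, -1],
    [0, 0.36, 0.28, 0, 0, 0, -1],
    [0, 0.44, 0.28, 0, 0, 0, -1],
    [0.003, 0.52, 0.28, 0, 0, 0, -1],
    [0.006, 0.6, 0.28, 0, 0, 0, -1],
    [0.01, 0.68, 0.28, 0, 0, 0, -1],
    [0.014, 0.76, 0.28, 0, 0, 0, -1],
    [0.019, 0.84, 0.28, 0, 0, 0, -1],
    [0.019, 0.92, 0.28, 0, 0, 0, -1],
    [0.019, 0.97, 0.28, 0, 0, 0, -1],
    [0.019, 1, 0.28, 0, 0, 0, -1],
  ],
)

```text
time_s: 32.38
ee_pos: [536.1, 125.8, 208.3]
ee_rot: [180.0, 0.1, 0.1]
force: [0.6, -0.5, -1.9]
gripper_width: 34.1
gripper_force: 20.0
```

Call:
send_rows(
  motion=[
    [0, 0.008, 0, 0, 0, 0, -1],
    [0, 0.011, -0.01, 0, 0, 0, -1],
    [0, 0.011, -0.04, 0, 0, 0, -1],
    [0, 0.011, -0.08, 0, 0, 0, -1],
    [0, 0.011, -0.11, 0, 0, 0, -1],
    [0, 0.011, -0.13, 0, 0, 0, -1],
    [0, 0.011, -0.14, 0, 0, 0, -1],
    [0, 0.011, -0.146, 0, 0, 0, -1],
    [0, 0.011, -0.148, 0, 0, 0, -1],
    [0, 0.011, -0.148, 0, 0, 0, -1],
  ],
)

```text
time_s: 33.62
ee_pos: [537.8, 129.7, 135.7]
ee_rot: [-180.0, -0.0, 0.0]
force: [-0.5, 0.3, -1.4]
gripper_width: 34.2
gripper_force: 20.0
```

```bash
python3 - <<'E'
from m import *
f=grab('scene');save(f,'s6.png');P=cloud(f)
for n,c,R,a,b,r0 in[('pan',(537,129),72,64,72,60),('foot',(537,129),38,72,90,32)]: circ(P,sel(P,c,R,a,b),n,r0)
print(env.state()['force'],env.state()['ee_pos'])
E
```

```text
pan n 1041 fit [539.3 129.8  59.9] fixr [539.3 129.8] mean [552.5 122.1] z 67.7
foot n 215 fit [540.6 128.8  31.2] fixr [539.6 129.3] mean [558.1 117.8] z 82.1
[ 0.1721144  -0.51872714 -1.44559146] [537.85063079 129.71462481 135.72599326]
```

View pics/s6.png

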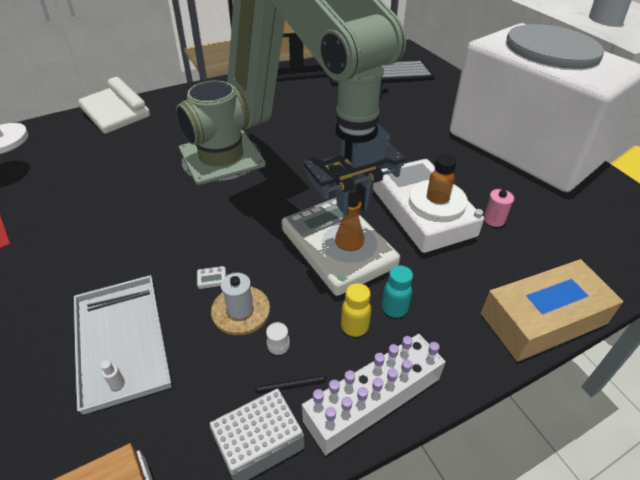

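The scene view shows the flask over the middle of the pan at (350,235). Next is the final millimetre down, then release and retreat.

Call:
send_rows(
  motion=[
    [0, 0, -0.001, 0, 0, 0, -1],
    [0, 0, -0.002, 0, 0, 0, -1],
    [0, 0, -0.002, 0, 0, 0, -0.1],
    [0, 0, -0.002, 0, 0, 0, 1],
    [0, 0, -0.002, 0, 0, 0, 1],
    [0, 0, -0.002, 0, 0, 0, 1],
    [0, 0, -0.002, 0, 0, 0, 1],
    [0, 0, -0.002, 0, 0, 0, 1],
    [0, 0, 0.03, 0, 0, 0, 1],
    [0, 0, 0.08, 0, 0, 0, 1],
    [0, 0, 0.16, 0, 0, 0, 1],
    [-0.06, -0.06, 0.24, 0, 0, 0, 1],
    [-0.16, -0.1, 0.26, 0, 0, 0, 1],
    [-0.2, -0.1, 0.26, 0, 0, 0, 1],
    [-0.2, -0.1, 0.26, 0, 0, 0, 1],
    [-0.2, -0.1, 0.26, 0, 0, 0, 1],
    [-0.2, -0.1, 0.26, 0, 0, 0, 1],
  ],
)

```text
time_s: 35.8
ee_pos: [438.5, 80.0, 264.8]
ee_rot: [180.0, 0.1, 0.0]
force: [0.4, 0.3, 0.2]
gripper_width: 90.8
gripper_force: 0.0
```

```bash
python3 - <<'E'
from m import *
f=grab('scene');save(f,'s7.png');P=cloud(f)
for n,c,R,a,b,r0 in[('pan',(537,129),72,64,72,60),('stopper',(538,130),30,183,197,15),('cap',(522,374),32,190,206,22),('plate',(522,374),80,90,100,67.5),('cork',(561,-135),75,9,17,60),('lid',(561,-135),32,84,95,28.5)]: circ(P,sel(P,c,R,a,b),n,r0)
E
```

```text
pan n 1042 fit [539.3 129.9  59.9] fixr [539.2 129.9] mean [552.2 122.1] z 67.6
stopper n 155 fit [538.7 129.6  15.8] fixr [538.9 129.6] mean [540.8 128.4] z 189.3
cap n 229 fit [524.8 372.6  21.8] fixr [524.8 372.7] mean [526.9 370.5] z 197.6
plate n 1194 fit [523.7 372.5  67.3] fixr [523.7 372.5] mean [535.4 362.4] z 95.0
cork n 1338 fit [ 562.3 -134.8   59.6] fixr [ 562.2 -134.8] mean [ 576.6 -138.1] z 11.8
lid n 461 fit [ 562.4 -136.3   28.4] fixr [ 562.4 -136.3] mean [ 565.5 -136.8] z 88.2
```

View pics/s7.png

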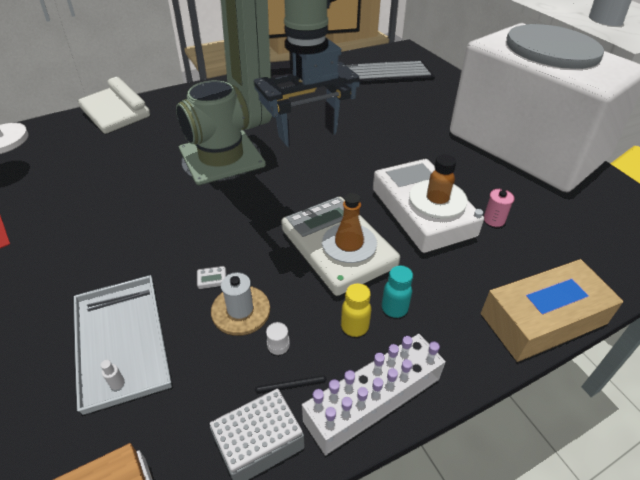

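The scene view shows all three vessels upright and centred within about 2 mm: bottle at (440,185), flask at (350,225), beaker at (238,297). The arm is clear of everything.

```bash
python3 -c "
from workcell import env
print(env.job_done())"
```

```text
the job is handed in; nothing more can be done
None
```

The job is handed in: the last picture showed the beaker on the cork mat, the bottle on the hotplate and the flask on the balance, each upright, released and about 2 mm or less from the centre of its place; the hand-in call returned no verdict.

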